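Tip the dried limes out of the twin-bay tote and snap the box shut

ROBOT

A 6-joint arm with a two-finger parallel gripper is mounted at the origin on the work surface. World frame = base frame: x ahead of the robot, y to its left, z up, the work surface at z = 0. Lengths are in m, angles in rad, forces in N, time in s.
With the tool pointing down it reaches from about 0.3 to 0.775 m from the base axis. Payload 14.6 kg.
Tool frame: the origin (TCP) lies at the centre of the arm's flange, where the gripper is bolted on; the fingertips stand 199 mm ahead of it and the grasp point (between the pads) lies ctrl.tcp_to_grasp ahead of it (ctrl.tcp_to_grasp is the distance from the TCP to the grasp point, in m); z points along the fingers, y is the line along which they close (so a half turn about z gives the same grasp; the last joint's range is limited). The gripper opens to 94 mm and grips with 3 to 60 N. Pads are 16 mm wide; open, the fingers measure 119 mm over their backs; the gripper's body (75 mm by 177 mm) begins 78 mm behind the grasp point.
Start: joints at [-1.175, 0.3, 1.521, -0, 1.321, -0.067], TCP at [0.246, -0.492, 0.405] pointing down, gripper open.
Joint ranges: [-3.03, 3.03], [-0.79, 2.21], [0.23, 2.52], [-1.04, 4.18], [0, 3.07], [-2.55, 2.55]. Speed limits (rad/s): [2.22, 2.22, 2.57, 3.14, 3.14, 3.14].

INTERFACE

Orientations are given as [roll, pitch, yaw] about the fixed x, y, z axes, in that order (R = Rz(yaw) Ry(pitch) Rx(roll)).
In Python, from station import ctrl gives the robot as it stands. The module is installed in compiled form; this text tells all that it offers.
- The arm moves only by the shell command python3 -m jog 'ROWS' [OPENING] [FORCE]. ROWS is JSON, a list of rows, each a list of 6 numbers: the shift along the tool's x, y, z in cm, then the turn, a rotation vector about the tool's x, y, z in rad. In form: [[tx, ty, tz, ax, ay, az], ...]. A call has 1 to 8 rows; each row is the pose to reach, as a shift and turn from the pose commanded when the call began, along the tool's axes at that moment; what a row does not reach only later rows make up. A row lasts 1/10 s, in which the tool goes at most 50 mm and 8.59 degrees, less where a joint would pass 70% of its speed; a pose out of reach is approached as far as the arm can. A call with a gripper value outside its range is refused whole. OPENING is the opening in per cent of the stroke, from 0 (shut) to 100 (fully open), set as the call begins (- or left out, the last holds). The fingers move at their own pace and stop on an object; FORCE is the grip in N (left out, the last holds). Time passes only in rows, so rows that repeat a pose let the fingers close. It gives the time, the measured TCP pose, the force, the opening and the grip force at its end, in the units of the state.
- ctrl.get_obs(): the state, without advancing time (a new reading comes with each control period).
- ctrl.camera(name): name is "scene" or "top"; returns a dict with "img" (400x640x3 uint8, blue, green, red), "intrinsics" (3x3 intrinsics, pixels), "R" (3x3) and "t" (3): a world point X has camera coordinates R X + t. Camera axes: x right, y down, z forward; pixel columns grow to the right and rows downward; lengths in m; the calibration is good to about 2 mm. A picture is of the moment at which its call begins. There is no depth.
- ctrl.hand_in(): hands the job in; it is judged then, once.
The state is a dict: "time_s": time; "qpos": joint angles; "joint_vel": joint speeds; "tau": joint torques, N m; "ee_pos": TCP position; "eef_rot": TCP orientation; "force": force on the tool from outside, world axes, zero at the start; "moment": the same for the moment, N m; "grip_width": finger opening in m; "grip_force": force on a finger pad.
Only numpy, scipy, OpenCV 4.12 (cv2) and the standard library are available. Lean on these libraries where they do the work, as an engineer would, in place of code of your own. Each camera call takes 0.05 s, during which the arm holds its last target. There are 200 camera calls.

TASK

Carry the two-bay bamboo tote by its handle to the open flip-top box and tip all three dark dried limes into the box, keeping all three walnuts in the tote's other bay and never touching limes or walnuts with the fingers. Stand the tote upright in the middle of its round cork mat again, and push the box's lid shut until the sprung catch snaps over its front edge. Do not knock over or shove the bottles, the jar or the glass.

Things in the scene. Friction and masses are not known exactly. Their poses are not given: they have to be found in the camera images.
- tote_grip (a point): centre of the handle rail of the two-bay bamboo tote (loose, about 0.35 kg). Rail: 16 mm thick along this point's x, 100 long in y, 26 high; a hand hole 76 mm long, 24 high lies under it. Base 93 mm below the point, 82 mm (x) by 114 (y). A 6 mm divider at x = 0, its top 35 mm below the point, parts two like bays, open on top, 104 mm wide in y. z is up; x points to the limes' bay.
- tote_lip (a point): middle of the straight pouring lip of the limes' bay, on the tote: 83 mm along x and 67 mm below the handle point, axes the same. The bay's floor (5 mm) is flat to x = 41 mm, then its side flares up at 26 degrees to this lip, between end boards 10 to 20 mm high. Tipped about 37 degrees the balls start to roll out; 45 to 55 empties the bay, the other bay's nuts then rest on the divider. The far bay mirrors it.
- lime1: dried lime, hard dark green ball 30 mm across, 12 g, lying in the bay on the tote's +x side; origin at its centre
- lime2: dried lime, hard dark green ball 30 mm across, 12 g, lying in the bay on the tote's +x side; origin at its centre
- lime3: dried lime, hard dark green ball 30 mm across, 12 g, lying in the bay on the tote's +x side; origin at its centre
- walnut1: walnut in its shell, mid-brown ball 32 mm across, 14 g, lying in the bay on the tote's -x side, where it must stay; origin at its centre
- walnut2: walnut in its shell, mid-brown ball 32 mm across, 14 g, lying in the bay on the tote's -x side, where it must stay; origin at its centre
- walnut3: walnut in its shell, mid-brown ball 32 mm across, 14 g, lying in the bay on the tote's -x side, where it must stay; origin at its centre
- mat: round cork mat, 210 mm across and 5 mm thick, fixed to the worktop; origin at the centre of its underside, on the worktop. The tote starts on it, turned any way.
- box: white flip-top storage box, fixed, open on top: outside 160 mm (x) by 180 (y) by 105 high, walls and floor 4 mm. Origin: centre of its underside; z up, x points from its front to its hinged side (roughly away from the robot). A catch 60 mm wide stands on the middle of the front (-x) wall, reaching 26 mm out and up to 133 mm high; its bevelled steel nose juts 6 mm over the shut lid's edge, sprung (about 4 N).
- lid_hinge (a point): middle of the lid's hinge line, 83 mm along the box's +x from its centre and 109 mm above the worktop. Axes of the lid: the hinge line is y, the lid runs from here along -x, and z is its outer side (up when shut).
- lid_press (a point): point on the upper face of the lid to press on, 145 mm from the hinge line, half-way across. The lid is a clear 6 mm panel, 184 mm wide (y), from 3 to 167 mm from the hinge line, with a round grey strike edge (8 mm thick, 60 mm long) reaching 172 mm in the middle.
- lid (a joint): lid angle in rad: 0 shut and level, 1.5 to 1.75 open (about upright, stop at 1.75). A spring with friction holds it open and lifts it if let go before the catch snaps. It meets the catch's bevel at about 0.11, needs about 5 N down at lid_press to ride past, yields to about -0.015 when pressed home and rests at about 0.01 when caught.
- bottle_amber: amber swing-top bottle, full, loose, 72 mm across, 234 mm tall; origin at the centre of its underside. To be left alone.
- bottle_red: red swing-top bottle, full, loose, 72 mm across, 234 mm tall; origin at the centre of its underside. To be left alone.
- jar: dark violet jar with a steel lid, loose, 84 mm across, 120 mm tall; origin at the centre of its underside. To be left alone.
- glass: empty tasting glass, loose, 70 mm across, 95 mm tall; origin at the centre of its underside. To be left alone.

How it is judged:
By the outcome, as a careful person would: the job done as asked, in the order asked, and still so for the second after the job is handed in, with the robot touching nothing.
It also fails if it takes over 72 s, if anything falls off the work surface, if the arm or the gripper's body presses on something with over 40 N, if the wrist force passes 120 N, or if a joint passes its speed limit or range.

## Working session

There is one attempt and no reset: what is moved stays moved. The work goes in short steps, Python scripts to look and compute and a shell command to move; the robot and the scene stay as the last step left them, time stands still between calls to the robot, and variables do not carry over. Pictures are saved under pics/ and viewed, at most 10 in all, crops included, and the job is handed in when it is done.

```bash
mkdir -p pics
python3 - <<'E'
from station import ctrl
import cv2,numpy as np
for n in("scene","top"):
    c=ctrl.camera(n);cv2.imwrite(f"pics/{n}0.png",c["img"]);print(n,np.round(c["intrinsics"],1).tolist(),np.round(c["R"],3).tolist(),np.round(c["t"],3).tolist())
o=ctrl.get_obs();print(o,ctrl.tcp_to_grasp)
E
```

```text
scene [[513.3, 0.0, 315.8], [0.0, 513.3, 195.9], [0.0, 0.0, 1.0]] [[-0.851, 0.525, -0.02], [0.374, 0.579, -0.724], [-0.369, -0.624, -0.689]] [0.458, -0.114, 1.633]
top [[390.7, 0.0, 321.7], [0.0, 390.7, 196.4], [0.0, 0.0, 1.0]] [[-0.018, -1.0, 0.016], [-0.997, 0.017, -0.069], [0.069, -0.017, -0.997]] [0.006, 0.521, 1.037]
{'time_s': 0.1, 'qpos': array([-1.17460273e+00,  3.00382115e-01,  1.52154368e+00,  1.80471614e-07,
        1.32070158e+00, -6.66050060e-02]), 'joint_vel': array([ 2.65640968e-05, -7.48999092e-04, -1.50664147e-03, -2.56452352e-03,
        6.37267975e-04,  8.23374600e-04]), 'tau': array([ 2.16499975e-03, -5.32634532e+01, -3.53283226e+01,  7.09803100e-02,
        2.34612718e-02, -6.41365727e-05]), 'ee_pos': array([ 0.24552889, -0.49210845,  0.40415086]), 'eef_rot': array([-3.14056024e+00, -6.90408596e-05,  4.62798521e-01]), 'force': array([-0.71930068, -0.28686707, -0.05104461]), 'moment': array([0.02871812, 0.05775315, 0.00298597]), 'grip_force': 0.0, 'grip_width': 0.09382529223807093} 0.1804
```

View pics/scene0.png

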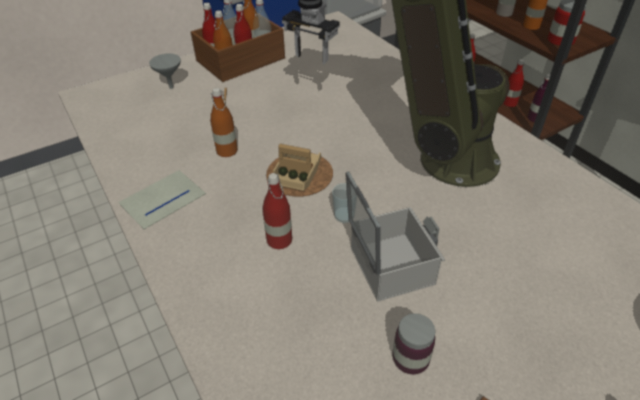

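View pics/top0.png

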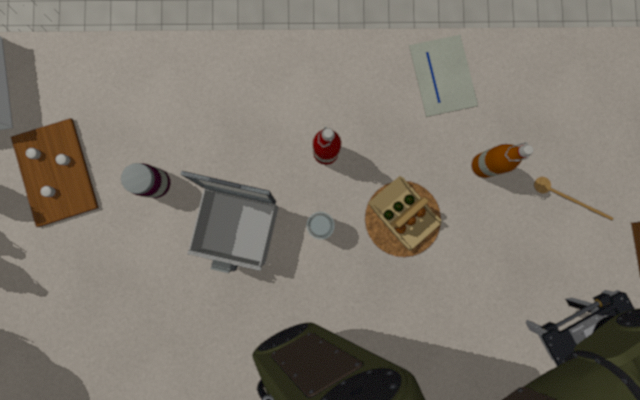

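The scene view shows the tote on its mat at (298,170), the open box at (395,250), the red bottle at (277,215), the glass at (342,203) and the jar at (414,343). In the top view the mat is at about (403,219), the limes at (388-410,200-214), the box at (235,230), the glass at (320,225), the red bottle base near (327,150) and the jar near (145,180). I'll enlarge the parts I need.

```bash
cat > h.py <<'E'
import cv2,numpy as np
from station import ctrl
def ray(c,u,v):
    K,R,t=map(np.array,(c["intrinsics"],c["R"],c["t"]))
    return -R.T@t, R.T@np.linalg.solve(K,[u,v,1])
def plane(c,u,v,z):
    o,d=ray(c,u,v); return o+d*(z-o[2])/d[2]
def proj(c,X):
    K,R,t=map(np.array,(c["intrinsics"],c["R"],c["t"])); p=K@(R@np.array(X,float)+t); return p[:2]/p[2]
def blobs(c,lo,hi,amin=15):
    m=cv2.inRange(cv2.cvtColor(c["img"],cv2.COLOR_BGR2HSV),lo,hi)
    n,l,s,ce=cv2.connectedComponentsWithStats(m); return [(s[i,4],*s[i,:4],*ce[i].round(1)) for i in range(1,n) if s[i,4]>=amin]
E
python3 - <<'E'
from h import *
c=ctrl.camera("top");s=ctrl.camera("scene")
a=cv2.resize(c["img"][165:285,175:325],None,fx=4,fy=4,interpolation=cv2.INTER_CUBIC)
b=cv2.resize(c["img"][165:265,355:455],None,fx=4,fy=4,interpolation=cv2.INTER_CUBIC)
im=np.zeros((480,800,3),np.uint8); 
im[:480,:400]=cv2.resize(c["img"][165:285,175:275],None,fx=4,fy=4,interpolation=cv2.INTER_CUBIC); im[:400,400:]=b
cv2.imwrite("pics/crop1.png",im)
e=s["img"]
im=np.hstack([cv2.resize(e[130:220,255:345],(400,400),interpolation=cv2.INTER_CUBIC),cv2.resize(e[165:300,340:445],(400,514),interpolation=cv2.INTER_CUBIC)[:400]]) if 0 else None
x=cv2.resize(e[135:300,260:445],None,fx=3.6,fy=3.6,interpolation=cv2.INTER_CUBIC);cv2.imwrite("pics/crop2.png",x)
hsv=cv2.cvtColor(c["img"],cv2.COLOR_BGR2HSV)
for p in [(388,208),(399,206),(372,230),(395,190),(410,213),(432,240),(326,150),(240,240)]: print(p,hsv[p[1],p[0]])
E
```

```text
(388, 208) [ 20  99 137]
(399, 206) [ 27 194  42]
(372, 230) [ 15 149 113]
(395, 190) [ 20 102 127]
(410, 213) [ 19 124 140]
(432, 240) [ 16 147 132]
(326, 150) [  0 255  71]
(240, 240) [ 30   9 139]
```

View pics/crop1.png

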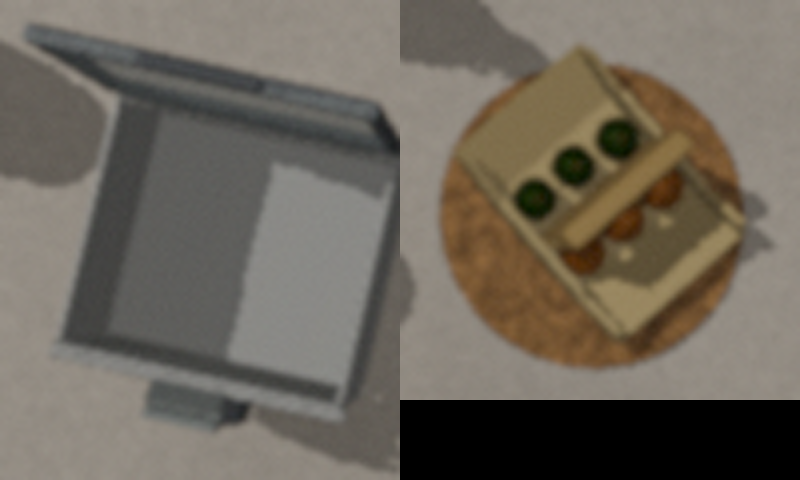

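View pics/crop2.png

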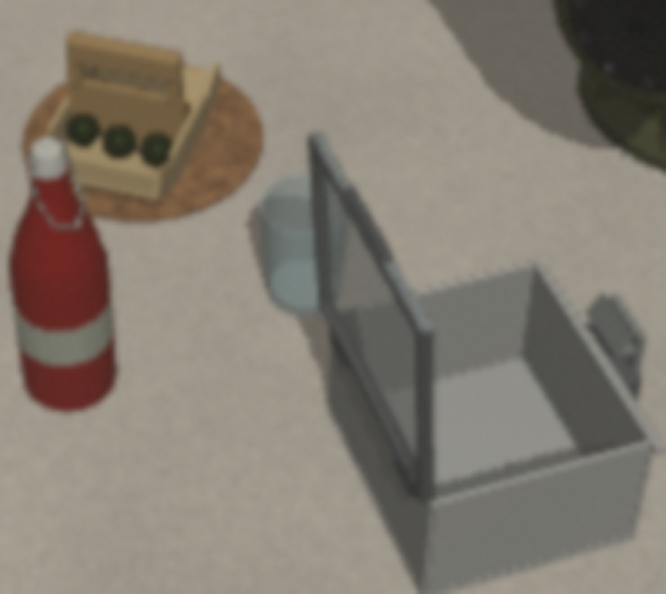

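Crop 1 (4x): the rail's top runs from (566,244) to (688,140), limes are on its upper-left side, and the box rim's corners are at (52,350), (345,415), (400,155) and (122,98). Crop 2 agrees, with the lid about upright.

Run:
```python
from h import *
c=ctrl.camera("top");s=ctrl.camera("scene")
P=lambda x,y,z,r=0:plane(c,(355+(x-400)/4 if r else 175+x/4),165+y/4,z)
f=lambda v:np.round(v,3).tolist()
a,b=P(566,244,.111,1),P(688,140,.111,1);g=(a+b)/2
print("rail",f(a),f(b),f(g),np.linalg.norm(a-b),"yaw x",np.degrees(np.arctan2(*(b-a)[1::-1]))+90)
bb=[x for x in blobs(c,(20,120,0),(60,255,75),10) if 350<x[5]<450];print(bb)
L=[plane(c,x[5],x[6],.025) for x in bb];print("limes",[f(x) for x in L])
m=[x for x in blobs(c,(8,60,40),(24,255,255),300)];print(m)
for n,e in dict(L=(440,215),R=(745,215),T=(590,63),B=(590,368)).items(): print(n,f(P(*e,.005,1)))
B=[P(*p,.105) for p in [(52,350),(345,415),(400,155),(122,98)]]
print("box",[f(x) for x in B],[round(np.linalg.norm(B[i]-B[i-1]),3) for i in range(4)],f(sum(B)/4),"yaw",[np.degrees(np.arctan2(v[1],v[0])) for v in (B[2]-B[1],B[3]-B[0],)], np.degrees(np.arctan2(*(B[0]-B[1])[1::-1]))-90)
# scene check: rim corners crop2/3.6
S=lambda x,y,z:plane(s,260+x/3.6,135+y/3.6,z)
print("scene rim",f(S(535,265,.105)),f(S(650,445,.105)),f(S(430,500,.105)),"rail",f(S(68,35,.111)),f(S(184,53,.111)))
for lim in("glass",): print(f(plane(c,320,226,.09)),"red",f(S(65,385,0)),"glass base",f(S(300,290,0)),f(S(300,190,.095)),"jar lid",f(plane(s,416,327,.12)),"amber",f(plane(s,227,150,0)))
print("lid top corners scene z.27",f(S(315,135,.272)),f(S(425,325,.272)),"top",f(P(28,30,.272)),f(P(380,105,.272)))
```

```text
rail [0.439, -0.184, 0.111] [0.502, -0.262, 0.111] [0.47, -0.223, 0.111] 0.09976318521927519 yaw x 38.945819810629175
[(np.int32(85), np.int32(404), np.int32(195), np.int32(11), np.int32(11), np.float64(409.3), np.float64(199.7)), (np.int32(68), np.int32(393), np.int32(202), np.int32(10), np.int32(9), np.float64(398.0), np.float64(206.2)), (np.int32(70), np.int32(384), np.int32(210), np.int32(10), np.int32(10), np.float64(388.3), np.float64(214.6))]
limes [[0.508, -0.239, 0.025], [0.491, -0.207, 0.025], [0.469, -0.181, 0.025]]
[(np.int32(5873), np.int32(11), np.int32(118), np.int32(88), np.int32(109), np.float64(54.5), np.float64(172.6)), (np.int32(889), np.int32(484), np.int32(144), np.int32(40), np.int32(31), np.float64(502.1), np.float64(158.5)), (np.int32(4433), np.int32(365), np.int32(176), np.int32(77), np.int32(81), np.float64(402.7), np.float64(218.7)), (np.int32(498), np.int32(534), np.int32(176), np.int32(79), np.int32(44), np.float64(562.1), np.float64(194.4))]
L [0.459, -0.12, 0.005]
R [0.455, -0.329, 0.005]
T [0.562, -0.226, 0.005]
B [0.354, -0.22, 0.005]
box [[0.383, 0.327, 0.105], [0.341, 0.149, 0.105], [0.499, 0.114, 0.105], [0.537, 0.285, 0.105]] [np.float64(0.159), np.float64(0.183), np.float64(0.162), np.float64(0.175)] [0.44, 0.219, 0.105] yaw [np.float64(-12.46969638321513), np.float64(-15.318055031582862)] -13.493800221989233
scene rim [0.351, 0.158, 0.105] [0.394, 0.329, 0.105] [0.542, 0.288, 0.105] rail [0.508, -0.255, 0.111] [0.44, -0.183, 0.111]
[0.442, 0.004, 0.09] red [0.654, -0.009, 0.0] glass base [0.449, 0.004, 0.0] [0.442, -0.009, 0.095] jar lid [0.569, 0.448, 0.12] amber [0.603, -0.454, 0.0]
lid top corners scene z.27 [0.515, 0.111, 0.272] [0.556, 0.283, 0.272] top [0.557, 0.286, 0.272] [0.516, 0.107, 0.272]
```

```bash
cat >> h.py <<'E'
from scipy.spatial.transform import Rotation as Ro
import json,sys
M=np.array([[0,1,0],[1,0,0],[0,0,-1.]])
G=ctrl.tcp_to_grasp
def tote(g,yaw,tilt=0,roll=0):   # TCP pose for tote grip point g, degrees
    R=(Ro.from_euler("z",yaw,degrees=True)*Ro.from_euler("y",tilt,degrees=True)).as_matrix()
    T=R@M; return np.array(g)-T[:,2]*G,T
def rel(p,T,p0=None,T0=None):
    if p0 is None:
        o=ctrl.get_obs();p0=o["ee_pos"];T0=Ro.from_euler("xyz",o["eef_rot"]).as_matrix()
    r=np.r_[T0.T@(p-p0)*100,Ro.from_matrix(T0.T@T).as_rotvec()]; return np.round(r,3).tolist()
def log():
    o=ctrl.get_obs(); open("log.jsonl","a").write(json.dumps([o["qpos"].tolist(),o["ee_pos"].tolist(),o["eef_rot"].tolist()])+"\n"); return o
E
python3 - <<'E'
from h import *
log(); p,T=tote([.471,-.222,.2],39.5); print(p,rel(p,T))
E
```

```text
[ 0.471  -0.222   0.3804] [32.234, -14.105, 2.412, -0.0, -0.0, -1.797]
```

```bash
L='python3 -c "from h import *;log()"'
python3 -m jog '[[4,-1.8,0.3,0,0,-0.15],[8,-3.5,0.6,0,0,-0.3],[12,-5.3,0.9,0,0,-0.45],[16,-7,1.2,0,0,-0.6],[20,-8.8,1.5,0,0,-0.75],[24,-10.5,1.8,0,0,-0.9],[28,-12.3,2.1,0,0,-1.05],[32.2,-14.1,2.4,0,0,-1.2]]' 40; eval $L
python3 -m jog '[[0,0,0,0,0,-0.15],[0,0,0,0,0,-0.3],[0,0,0,0,0,-0.45],[0,0,0,0,0,-0.6],[0,0,0,0,0,-0.6],[0,0,0,0,0,-0.6]]'; eval $L
python3 - <<'E'
from h import *
o=ctrl.get_obs();print(o["qpos"])
c=ctrl.camera("top")
cv2.imwrite("pics/above.png",cv2.resize(c["img"][140:280,330:480],None,fx=4,fy=4,interpolation=cv2.INTER_CUBIC))
s=ctrl.camera("scene")
cv2.imwrite("pics/above_s.png",cv2.resize(s["img"][90:220,230:380],None,fx=4,fy=4,interpolation=cv2.INTER_CUBIC))
E
```

```text
time_s: 1.1
ee_pos: [0.4715, -0.2207, 0.3807]
eef_rot: [3.141, 0.0, 1.669]
force: [-0.2, -1.7, -0.5]
grip_width: 0.0381
grip_force: 0.0
time_s: 1.7
ee_pos: [0.4707, -0.2222, 0.3806]
eef_rot: [-3.142, -0.0, 2.258]
force: [-1.3, -0.3, -0.1]
grip_width: 0.0376
grip_force: 0.0
[-5.11485402e-01  2.55776305e-01  1.63495267e+00  5.12632347e-05
  1.25099153e+00 -1.19880332e+00]
```

View pics/above_s.png

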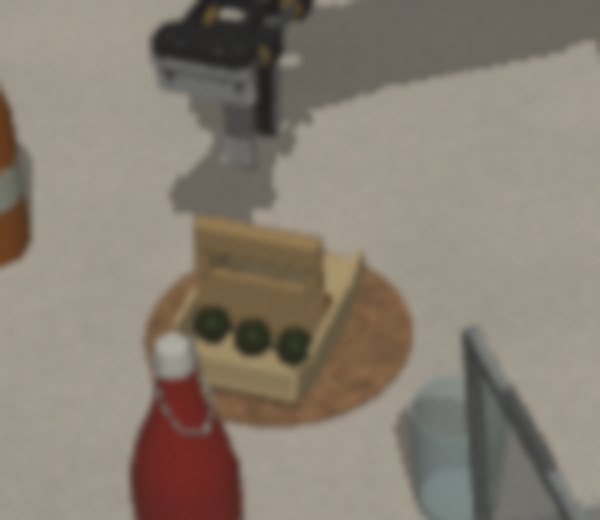

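The gripper hovers above the rail, lined up with it (fingers at about (243,150) in the crop, rail at (197-322,218-240)), so I descend and grip.

```bash
L='python3 -c "from h import *;log()"'
python3 -m jog '[[0,0,3,0,0,0],[0,0,6,0,0,0],[0,0,8.5,0,0,0],[0,0,10.2,0,0,0],[0,0,10.2,0,0,0]]'; eval $L
python3 -m jog '[[0,0,0,0,0,0],[0,0,0,0,0,0],[0,0,0,0,0,0],[0,0,0,0,0,0],[0,0,0,0,0,0]]' 0 45; eval $L
python3 - <<'E'
from h import *
print(ctrl.get_obs()["moment"])
E
python3 -m jog '[[0,0,-0.5,0,0,0],[0,0,-2,0,0,0],[0,0,-4,0,0,0],[0,0,-6,0,0,0],[0,0,-6,0,0,0]]'; eval $L
python3 - <<'E'
from h import *
for n in("top","scene"):
  c=ctrl.camera(n);x,y=(330,140) if n=="top" else (230,90)
  cv2.imwrite(f"pics/lift_{n}.png",cv2.resize(c["img"][y:y+140,x:x+150],None,fx=4,fy=4,interpolation=cv2.INTER_CUBIC))
a=cv2.imread("pics/lift_top.png");b=cv2.imread("pics/lift_scene.png")
cv2.imwrite("pics/lift.png",cv2.resize(np.hstack([a,b]),None,fx=.66,fy=.66))
E
```

```text
time_s: 2.3
ee_pos: [0.4704, -0.222, 0.2766]
eef_rot: [-3.14, -0.004, 2.26]
force: [0.4, 0.3, 1.0]
grip_width: 0.0375
grip_force: 0.0
time_s: 2.8
ee_pos: [0.4709, -0.2221, 0.2793]
eef_rot: [3.141, 0.001, 2.263]
force: [1.0, 2.4, 5.2]
grip_width: 0.0159
grip_force: 45.0
[ 0.31867872 -0.20624301 -0.0032668 ]
time_s: 3.3
ee_pos: [0.4708, -0.2224, 0.3407]
eef_rot: [3.141, 0.003, 2.263]
force: [0.4, -0.1, -6.8]
grip_width: 0.0156
grip_force: 45.0
```

View pics/lift.png

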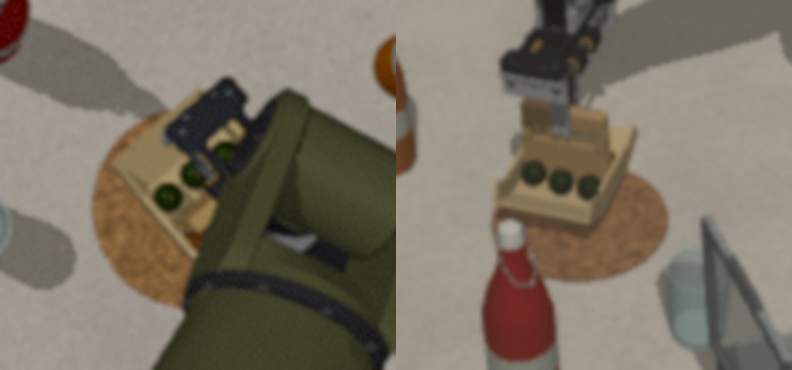

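Tote is lifted level, with the three limes still in the bay. Next: transit to the box with 37° of yaw.

```bash
cat >> h.py <<'E'
BC=np.array([.443,.221,0]);BY=-13.6
def box(x,y,z): return BC+Ro.from_euler("z",BY,degrees=True).apply([x,y,z])
def lip(l,yaw,tilt):
    R=(Ro.from_euler("z",yaw,degrees=True)*Ro.from_euler("y",tilt,degrees=True)); return tote(l-R.apply([.083,0,-.067]),yaw,tilt)
E
python3 - <<'E'
from h import *
p,T=lip(box(-.01,-.05,.205),90+BY,0); print(p,rel(p,T))
E
```

```text
[0.40200649 0.09408061 0.4524    ] [28.727, 14.898, -11.434, -0.0, -0.001, -0.641]
```

```bash
L='python3 -c "from h import *;log()"'
python3 -m jog '[[0,0,-1.5,0,0,0],[0,0,-4,0,0,0],[0,0,-6.5,0,0,0],[0.6,0.3,-9,0,0,-0.02],[2,1,-10.5,0,0,-0.05],[4,2,-11.4,0,0,-0.09],[6.2,3.2,-11.4,0,0,-0.14],[8.5,4.4,-11.4,0,0,-0.19]]'; eval $L
python3 -m jog '[[2.2,1.6,0,0,0,-0.05],[4.4,3.1,0,0,0,-0.1],[6.6,4.7,0,0,0,-0.15],[8.8,6.2,0,0,0,-0.2],[10.9,7.6,0,0,0,-0.25],[12.7,8.8,0,0,0,-0.3],[14,9.7,0,0,0,-0.33],[14.8,10.2,0,0,0,-0.35]]'; eval $L
python3 - <<'E'
from h import *
print(ctrl.get_obs()["qpos"])
p,T=lip(box(-.01,-.05,.205),90+BY,0); print(p,rel(p,T))
E
```

```text
time_s: 4.2
ee_pos: [0.4501, -0.128, 0.4512]
eef_rot: [-3.141, -0.002, 2.454]
force: [0.4, -0.0, -4.9]
grip_width: 0.0154
grip_force: 45.0
time_s: 5.0
ee_pos: [0.4007, 0.045, 0.4514]
eef_rot: [-3.141, -0.002, 2.805]
force: [-0.2, -0.4, -5.0]
grip_width: 0.0154
grip_force: 45.0
[ 2.09742308e-02 -7.30861409e-02  1.82626043e+00  3.19415846e-05
  1.39050681e+00 -1.21303737e+00]
[0.40200649 0.09408061 0.4524    ] [1.496, 4.675, -0.095, -0.001, -0.002, -0.099]
```

```bash
L='python3 -c "from h import *;log()"'
python3 -m jog '[[0.3,1.2,-0.1,0,0,-0.02],[0.7,2.5,-0.1,0,0,-0.05],[1.2,3.8,-0.1,0,0,-0.08],[1.5,4.7,-0.1,0,0,-0.1],[1.5,4.7,-0.1,0,0,-0.1],[1.5,4.7,-0.1,0,0,-0.1]]'; eval $L
python3 - <<'E'
from h import *
print(ctrl.get_obs()["qpos"])
for t,z in((10,.185),(20,.165),(30,.14),(50,.135)):
  p,T=lip(box(-.01,-.05,z),90+BY,t); print(t,p,rel(p,T))
E
```

```text
time_s: 5.6
ee_pos: [0.4025, 0.0932, 0.4533]
eef_rot: [-3.141, -0.001, 2.902]
force: [0.5, -0.2, -5.2]
grip_width: 0.0156
grip_force: 45.0
[ 1.38873104e-01 -5.05756653e-02  1.80081361e+00 -2.15135949e-04
  1.39199357e+00 -1.19267236e+00]
10 [0.41240483 0.1370622  0.44305424] [0.076, 4.497, 1.024, 0.174, -0.001, -0.002]
20 [0.42308023 0.18118901 0.42586763] [0.084, 9.037, 2.74, 0.349, -0.001, -0.002]
30 [0.43370832 0.22512028 0.39575468] [0.091, 13.558, 5.75, 0.523, -0.001, -0.002]
50 [0.45354212 0.30710338 0.35760734] [0.104, 21.995, 9.561, 0.872, -0.001, -0.002]
```

```bash
L='python3 -c "from h import *;log()"'
python3 -m jog '[[0,0.8,0.1,0.03,0,0],[0,2.2,0.4,0.085,0,0],[0,3.6,0.8,0.14,0,0],[0,5,1.2,0.195,0,0],[0,6.4,1.7,0.25,0,0],[0,7.7,2.2,0.3,0,0],[0,8.7,2.6,0.335,0,0],[0,9,2.7,0.349,0,0]]'; eval $L
python3 - <<'E'
from h import *
print(ctrl.get_obs()["qpos"])
for t,z in((20,.165),(30,.14),(40,.135),(50,.135)):
  p,T=lip(box(-.01,-.05,z),90+BY,t); print(t,p,rel(p,T))
c=ctrl.camera("scene");cv2.imwrite("pics/t20.png",cv2.resize(c["img"][50:310,230:480],None,fx=2.2,fy=2.2,interpolation=cv2.INTER_CUBIC))
E
```

```text
time_s: 6.4
ee_pos: [0.4239, 0.1816, 0.426]
eef_rot: [-2.791, -0.001, 2.903]
force: [0.8, -0.4, -4.9]
grip_width: 0.0158
grip_force: 45.0
[ 0.36910623  0.12075516  1.697385   -0.28608462  1.53152505 -0.92201266]
20 [0.42308023 0.18118901 0.42586763] [0.073, -0.055, 0.036, -0.002, -0.001, -0.001]
30 [0.43370832 0.22512028 0.39575468] [0.076, 5.224, 1.31, 0.173, -0.001, -0.001]
40 [0.44396618 0.26752118 0.37787077] [0.08, 9.936, 1.489, 0.347, -0.001, -0.001]
50 [0.45354212 0.30710338 0.35760734] [0.083, 14.456, 1.992, 0.522, -0.001, -0.001]
```

View pics/t20.png

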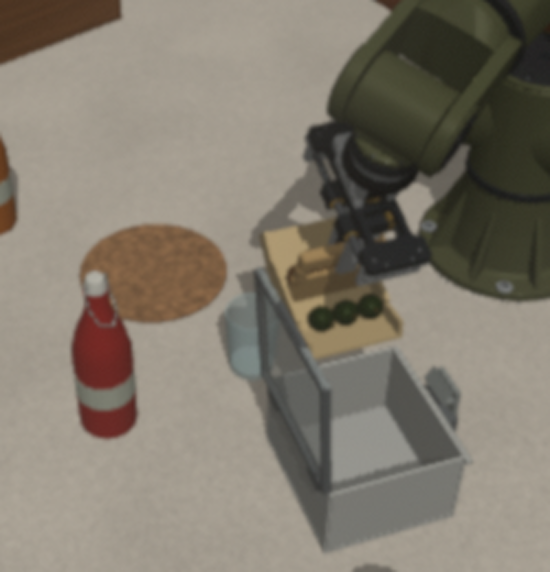

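Tilted 20°: the limes sit in the bay near (345,312), and the lip is at (350,345) over the box's near edge; everything is clear. Pour on.

```bash
L='python3 -c "from h import *;log()"'
python3 -m jog '[[0,1.2,0.4,0.04,0,0],[0,2.8,0.8,0.09,0,0],[0,4.2,1.1,0.14,0,0],[0,5.2,1.3,0.175,0,0],[0,6.4,1.35,0.22,0,0],[0,7.6,1.4,0.265,0,0],[0,8.8,1.45,0.305,0,0],[0.1,9.9,1.5,0.347,0,0]]'; eval $L
python3 - <<'E'
from h import *
print(ctrl.get_obs()["qpos"])
for t,z in((40,.135),(52,.135)):
  p,T=lip(box(-.01,-.05,z),90+BY,t); print(t,p,rel(p,T))
E
```

```text
time_s: 7.25
ee_pos: [0.4438, 0.2672, 0.3784]
eef_rot: [-2.443, 0.0, 2.903]
force: [-0.7, -0.3, -4.9]
grip_width: 0.0159
grip_force: 45.0
[ 0.53474582  0.34099063  1.57000975 -0.4855161   1.73923017 -0.75304071]
40 [0.44396618 0.26752118 0.37787077] [-0.011, 0.06, 0.016, -0.0, -0.001, -0.001]
52 [0.45534941 0.31457381 0.35271954] [-0.002, 5.385, -1.17, 0.209, -0.001, -0.001]
```

```bash
L='python3 -c "from h import *;log()"'
python3 -m jog '[[0,0.9,-0.05,0.035,0,0],[0,1.8,-0.2,0.07,0,0],[0,2.7,-0.35,0.105,0,0],[0,3.6,-0.6,0.14,0,0],[0,4.5,-0.85,0.175,0,0],[0,5.4,-1.17,0.209,0,0],[0,5.4,-1.17,0.209,0,0],[0,5.4,-1.17,0.209,0,0]]'; eval $L
python3 -m jog '[[0,0,0,0,0,0],[0,0,0,0,0,0],[0,0,0,0,0,0],[0,0,0,0,0,0]]'
python3 - <<'E'
from h import *
print(ctrl.get_obs()["qpos"])
c=ctrl.camera("scene");a=cv2.resize(c["img"][100:310,300:480],None,fx=2.2,fy=2.2,interpolation=cv2.INTER_CUBIC)
c=ctrl.camera("top");b=cv2.resize(c["img"][150:290,175:335],None,fx=2.5,fy=2.5,interpolation=cv2.INTER_CUBIC)
im=np.zeros((max(a.shape[0],b.shape[0]),a.shape[1]+b.shape[1],3),np.uint8);im[:a.shape[0],:a.shape[1]]=a;im[:b.shape[0],a.shape[1]:]=b
cv2.imwrite("pics/t52.png",im)
E
```

```text
time_s: 8.05
ee_pos: [0.4551, 0.3142, 0.3529]
eef_rot: [-2.237, -0.0, 2.903]
force: [1.4, 0.2, -4.2]
grip_width: 0.0156
grip_force: 45.0
time_s: 8.45
ee_pos: [0.4551, 0.3139, 0.3532]
eef_rot: [-2.237, 0.0, 2.903]
force: [-0.2, 0.7, -4.8]
grip_width: 0.0159
grip_force: 45.0
[ 0.60517666  0.47285004  1.47176597 -0.58436997  1.89795206 -0.71166926]
```

View pics/t52.png

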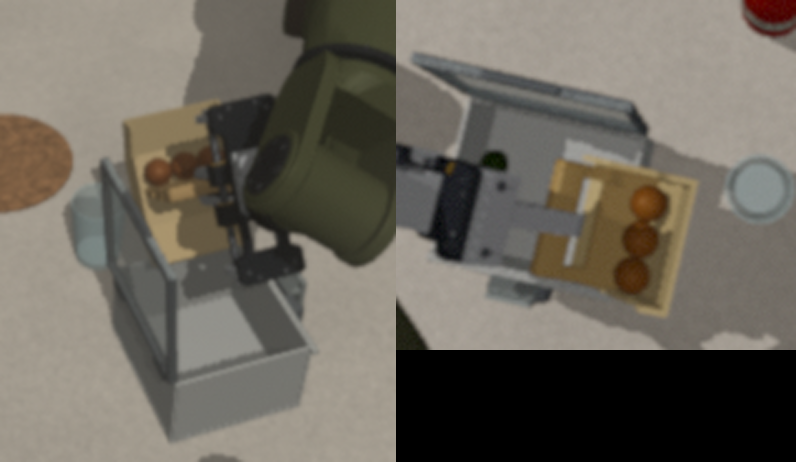

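Limes have left the bay (one seen in the box at (494,160), the others hidden under the gripper), and the three walnuts stay in theirs. Tip back along the same path.

Run:
```python
from h import *
P=None
for t,z in((46,.135),(40,.135),(33,.145),(26,.155),(20,.165),(10,.185),(0,.205)):
  p,T=lip(box(-.01,-.05,z),90+BY,t); print(t,rel(p,T))
```

```text
46 [-0.015, -2.472, 0.974, -0.102, -0.001, -0.001]
40 [-0.019, -4.897, 2.231, -0.207, -0.001, -0.001]
33 [-0.024, -8.328, 3.39, -0.329, -0.001, -0.001]
26 [-0.029, -11.523, 4.858, -0.451, -0.001, -0.001]
20 [-0.034, -14.159, 6.25, -0.556, -0.001, -0.001]
10 [-0.041, -18.315, 8.759, -0.73, -0.001, -0.001]
0 [-0.048, -21.782, 11.659, -0.905, -0.001, -0.002]
```

```bash
python3 -m jog '[[0,-1.2,0.45,-0.05,0,0],[0,-2.5,1,-0.102,0,0],[0,-3.7,1.6,-0.155,0,0],[0,-4.9,2.2,-0.207,0,0],[0,-6.6,2.8,-0.27,0,0],[0,-8.3,3.4,-0.329,0,0],[0,-9.9,4.1,-0.39,0,0],[0,-11.5,4.9,-0.451,0,0]]'
python3 - <<'E'
from h import *
P=None
for t,z in((26,.155),(20,.165),(10,.185),(0,.205)):
  p,T=lip(box(-.01,-.05,z),90+BY,t); print(t,rel(p,T))
E
```

```text
time_s: 9.35
ee_pos: [0.4289, 0.207, 0.4137]
eef_rot: [-2.69, 0.0, 2.903]
force: [0.2, -0.5, -4.7]
grip_width: 0.0157
grip_force: 45.0
26 [-0.044, 0.066, -0.042, 0.002, -0.0, -0.001]
20 [-0.048, -2.913, 0.056, -0.103, -0.0, -0.001]
10 [-0.055, -7.748, 0.492, -0.277, -0.0, -0.001]
0 [-0.061, -12.134, 1.582, -0.452, -0.0, -0.001]
```

Then level the tote and look.

```bash
python3 -m jog '[[0,-1.5,0,-0.05,0,0],[0,-2.9,0.05,-0.103,0,0],[0,-4.6,0.2,-0.165,0,0],[0,-6.2,0.35,-0.225,0,0],[0,-7.8,0.5,-0.28,0,0],[0,-9.3,0.85,-0.335,0,0],[0,-10.8,1.2,-0.395,0,0],[0,-12.1,1.6,-0.45,0,0]]'
python3 -m jog '[[0,0,0,0,0,0],[0,0,0,0,0,0],[0,0,0,0,0,0]]'
python3 - <<'E'
from h import *
c=ctrl.camera("scene");a=cv2.resize(c["img"][100:310,300:480],None,fx=2.2,fy=2.2,interpolation=cv2.INTER_CUBIC)
c=ctrl.camera("top");b=cv2.resize(c["img"][150:290,175:335],None,fx=2.5,fy=2.5,interpolation=cv2.INTER_CUBIC)
im=np.zeros((max(a.shape[0],b.shape[0]),a.shape[1]+b.shape[1],3),np.uint8);im[:a.shape[0],:a.shape[1]]=a;im[:b.shape[0],a.shape[1]:]=b
cv2.imwrite("pics/t0.png",im)
mat=[.457,-.224]
for y in (76.4,40):
  p,T=tote([.457,-.224,.27],y);print(rel(p,T))
E
```

```text
time_s: 10.15
ee_pos: [0.4014, 0.0944, 0.4521]
eef_rot: [-3.139, -0.0, 2.903]
force: [0.2, 0.2, -4.6]
grip_width: 0.0153
grip_force: 45.0
time_s: 10.45
ee_pos: [0.4019, 0.0956, 0.4517]
eef_rot: [-3.136, -0.001, 2.903]
force: [-0.3, -0.1, -5.0]
grip_width: 0.0158
grip_force: 45.0
[-12.891, -29.764, 0.271, -0.005, -0.001, -0.001]
[-12.891, -29.764, 0.271, -0.005, 0.001, 0.635]
```

View pics/t0.png

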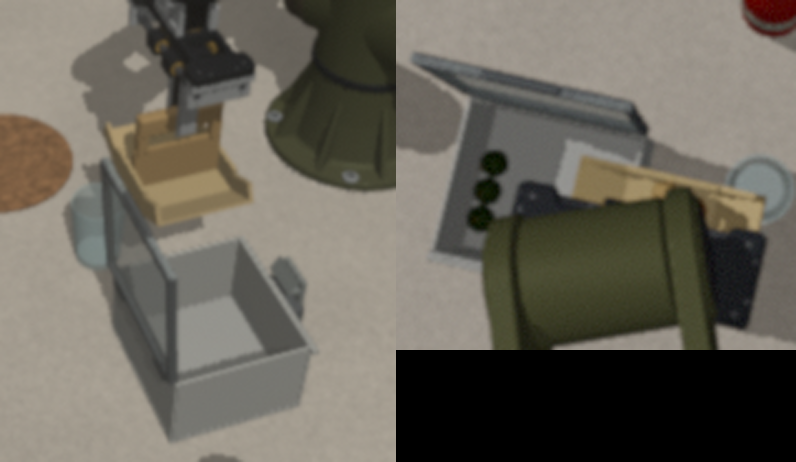

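All three limes lie in the box at (480-494,162-217), and the lime bay is empty. With the mat now bare, I measure its centre numerically before setting off.

Run:
```python
from h import *
for n,roi in(("top",(355,170,455,270)),("scene",(250,130,345,215))):
    c=ctrl.camera(n);m=cv2.inRange(cv2.cvtColor(c["img"],cv2.COLOR_BGR2HSV),(8,90,50),(24,255,255));k=np.zeros_like(m);x0,y0,x1,y1=roi;k[y0:y1,x0:x1]=m[y0:y1,x0:x1]
    ct=max(cv2.findContours(k,0,1)[0],key=cv2.contourArea);h=cv2.convexHull(ct)[:,0]
    W=np.array([plane(c,*p,.005)[:2] for p in h.astype(float)],np.float32);print(n,cv2.contourArea(ct),cv2.minEnclosingCircle(W),(W.min(0)+W.max(0))/2)
```

```text
top 4359.0 ((0.4590867757797241, -0.22359612584114075), 0.10377160459756851) [ 0.45856777 -0.22279143]
scene 1962.0 ((0.4651159346103668, -0.21871443092823029), 0.10497034341096878) [ 0.45869434 -0.22023755]
```

```bash
python3 -m jog '[[-0.5,-1.2,0,0,0,0.02],[-1.5,-3.3,0,0,0,0.06],[-2.5,-5.7,0,0,0,0.12],[-3.6,-8.2,0,0,0,0.18],[-4.7,-10.8,0,0,0,0.23],[-5.8,-13.4,0,0,0,0.28],[-6.9,-16,0,0,0,0.34],[-8,-18.5,0,0,0,0.4]]'
```

```text
time_s: 11.45
ee_pos: [0.4359, -0.1046, 0.4526]
eef_rot: [-3.138, 0.001, 2.501]
force: [1.4, 0.3, -4.8]
grip_width: 0.0157
grip_force: 45.0
```

Run:
```python
from h import *
p,T=tote([.460,-.222,.27],40);print(rel(p,T))
```

```text
[-8.951, -7.972, 0.263, -0.004, 0.002, 0.232]
```

```bash
python3 -m jog '[[-1.7,-1.6,0,0,0,0.04],[-3.4,-3.1,0,0,0,0.09],[-5.1,-4.6,0,0,0,0.14],[-6.7,-6,0,0,0,0.18],[-8,-7.1,0,0,0,0.21],[-8.7,-7.8,0.2,0,0,0.23],[-8.95,-8,0.26,-0.004,0.002,0.232],[-8.95,-8,0.26,-0.004,0.002,0.232]]'
python3 - <<'E'
from h import *
p,T=tote([.460,-.222,.102],40);print(rel(p,T))
E
```

```text
time_s: 12.25
ee_pos: [0.46, -0.221, 0.4501]
eef_rot: [3.141, -0.001, 2.271]
force: [0.8, 0.7, -5.1]
grip_width: 0.0157
grip_force: 45.0
[-0.094, -0.073, 16.774, 0.001, -0.001, 0.002]
```

```bash
python3 -m jog '[[0,0,3,0,0,0],[0,0,6.5,0,0,0],[0,0,10,0,0,0],[0,0,13,0,0,0],[0,0,15,0,0,0],[0,0,16,0,0,0],[0,0,16.6,0,0,0],[0,0,16.8,0,0,0]]'
python3 -m jog '[[0,0,0.1,0,0,0],[0,0,0.2,0,0,0],[0,0,0.2,0,0,0]]'
```

```text
time_s: 13.05
ee_pos: [0.4601, -0.2209, 0.2828]
eef_rot: [3.141, 0.0, 2.271]
force: [-0.5, 0.0, -4.2]
grip_width: 0.0155
grip_force: 45.0
time_s: 13.35
ee_pos: [0.46, -0.2211, 0.2809]
eef_rot: [3.141, 0.001, 2.271]
force: [-0.5, 0.0, -5.2]
grip_width: 0.0157
grip_force: 45.0
```

```bash
python3 -m jog '[[0,0,0.1,0,0,0],[0,0,0.2,0,0,0],[0,0,0.2,0,0,0]]'
python3 -m jog '[[0,0,0.05,0,0,0],[0,0,0.1,0,0,0],[0,0,0.1,0,0,0]]'
```

```text
time_s: 13.65
ee_pos: [0.4602, -0.221, 0.2792]
eef_rot: [3.14, 0.001, 2.271]
force: [0.3, 3.1, 4.1]
grip_width: 0.0156
grip_force: 45.0
time_s: 13.95
ee_pos: [0.4603, -0.2209, 0.2791]
eef_rot: [3.14, 0.001, 2.271]
force: [-5.1, 6.6, 16.6]
grip_width: 0.0154
grip_force: 45.0
```

Standing on the mat. Release and rise.

```bash
python3 -m jog '[[0,0,-0.2,0,0,0],[0,0,-0.2,0,0,0],[0,0,-0.2,0,0,0],[0,0,-0.2,0,0,0]]' 40
python3 -m jog '[[0,0,-1,0,0,0],[0,0,-4,0,0,0],[0,0,-8,0,0,0],[0,0,-12,0,0,0],[0,0,-16,0,0,0],[0,0,-20,0,0,0],[0,0,-20,0,0,0]]'
python3 - <<'E'
from h import *
# press tool pose: tool down, tool y along box y ; fingers shut
o=ctrl.get_obs();print(o["qpos"])
T0=Ro.from_euler("z",90+BY,degrees=True).as_matrix()@M
print("hover above centre of box",rel(box(-.02,0,.5),T0))
E
```

```text
time_s: 14.35
ee_pos: [0.46, -0.2211, 0.2794]
eef_rot: [3.141, -0.0, 2.271]
force: [0.1, 0.3, -0.0]
grip_width: 0.0377
grip_force: 0.0
time_s: 15.05
ee_pos: [0.4595, -0.2209, 0.4855]
eef_rot: [3.138, 0.008, 2.271]
force: [0.9, -0.6, -0.1]
grip_width: 0.0377
grip_force: 0.0
[-5.20050018e-01  1.56836630e-01  1.50923781e+00  5.31305559e-04
  1.46647864e+00 -1.22006587e+00]
hover above centre of box [36.458, 26.028, -1.662, 0.001, 0.009, -0.633]
```

```bash
cat >> h.py <<'E'
TP=Ro.from_euler("z",90+BY,degrees=True).as_matrix()@M
def tip(x,z,y=0): return box(x,y,z+.199),TP   # tip pose in the box frame
def lidtip(th,rho=.145,w=.008,n=.006):
    t=np.radians(th); return tip(.083-rho*np.cos(t)+n*np.sin(t)+w,.109+rho*np.sin(t)+n*np.cos(t))
E
python3 - <<'E'
from h import *
print(rel(*tip(.15,.36)))
E
```

```text
[22.708, 36.112, -7.411, 0.001, 0.009, -0.633]
```

```bash
python3 -m jog '[[0,0,-3,0,0,0],[2,3,-7.4,0,0,-0.07],[5,8,-7.4,0,0,-0.15],[8,12.5,-7.4,0,0,-0.25],[11,17,-7.4,0,0,-0.35],[14,21.5,-7.4,0,0,-0.45],[17,26,-7.4,0,0,-0.55],[19.5,31,-7.4,0,0.005,-0.633]]' 0 20
python3 -m jog '[[2,2.5,0,0,0,0],[3.2,5.1,0,0,0,0],[3.2,5.1,0,0,0,0]]'
python3 - <<'E'
from h import *
print(ctrl.get_obs()["qpos"]); print(rel(*tip(.15,.36)))
E
```

```text
time_s: 15.85
ee_pos: [0.5587, 0.0973, 0.5537]
eef_rot: [3.14, -0.004, 2.908]
force: [0.7, -0.6, 0.3]
grip_width: 0.0004
grip_force: 0.0
time_s: 16.15
ee_pos: [0.5391, 0.1548, 0.5535]
eef_rot: [3.14, -0.005, 2.907]
force: [0.3, -0.2, -0.1]
grip_width: 0.0001
grip_force: 0.0
[ 0.21378635  0.26385208  1.22857028  0.00415085  1.6530388  -1.12222271]
[-4.111, 4.164, -0.558, 0.002, -0.005, 0.003]
```

```bash
python3 -m jog '[[-2,2,-0.5,0,-0.002,0],[-4.1,4.15,-0.5,0,-0.005,0.003],[-4.1,4.15,0,0,-0.005,0.003],[-4.1,4.15,4,0,-0.005,0.003],[-4.1,4.15,8,0,-0.005,0.003],[-4.1,4.15,10,0,-0.005,0.003],[-4.1,4.15,10,0,-0.005,0.003]]'
python3 - <<'E'
from h import *
print(ctrl.get_obs()["qpos"])
for th in (100,90,80,70,60,50,40,30,20,12,8): print(th,rel(*lidtip(th)))
E
```

```text
time_s: 16.85
ee_pos: [0.5889, 0.1822, 0.4507]
eef_rot: [-3.141, -0.004, 2.9]
force: [-0.7, -0.5, -0.6]
grip_width: 0.0006
grip_force: 0.0
[ 2.40517142e-01  4.23986539e-01  1.24757237e+00  1.37594292e-03
  1.47414634e+00 -1.08900075e+00]
100 [2.883, 0.328, 0.106, -0.001, -0.004, -0.004]
90 [5.393, 0.317, -0.207, -0.001, -0.004, -0.004]
80 [7.92, 0.307, -0.08, -0.001, -0.004, -0.004]
70 [10.386, 0.297, 0.483, -0.001, -0.004, -0.004]
60 [12.717, 0.289, 1.467, -0.001, -0.004, -0.004]
50 [14.841, 0.281, 2.84, -0.001, -0.004, -0.004]
40 [16.695, 0.275, 4.561, -0.001, -0.004, -0.004]
30 [18.222, 0.27, 6.578, -0.001, -0.004, -0.004]
20 [19.375, 0.267, 8.829, -0.001, -0.004, -0.004]
12 [20.005, 0.265, 10.754, -0.001, -0.004, -0.004]
8 [20.218, 0.265, 11.744, -0.001, -0.004, -0.004]
```

```bash
python3 -m jog '[[1.5,0.3,0,0,-0.004,-0.004],[2.9,0.3,0,0,-0.004,-0.004],[4.1,0.3,-0.1,0,-0.004,-0.004],[5.4,0.3,-0.2,0,-0.004,-0.004],[6.7,0.3,-0.2,0,-0.004,-0.004],[7.9,0.3,-0.1,0,-0.004,-0.004],[9.2,0.3,0.2,0,-0.004,-0.004],[10.4,0.3,0.5,0,-0.004,-0.004]]'
python3 - <<'E'
from h import *
for th in (70,60,50,40,30,20): print(th,rel(*lidtip(th)))
E
```

```text
time_s: 17.65
ee_pos: [0.488, 0.2106, 0.4501]
eef_rot: [3.139, 0.006, 2.905]
force: [0.7, 0.1, 0.9]
grip_width: 0.0005
grip_force: 0.4
70 [-0.079, -0.046, 0.378, 0.003, 0.006, 0.0]
60 [2.262, -0.048, 1.337, 0.003, 0.006, 0.0]
50 [4.402, -0.051, 2.687, 0.003, 0.006, 0.0]
40 [6.274, -0.056, 4.388, 0.003, 0.006, 0.0]
30 [7.822, -0.061, 6.388, 0.003, 0.006, 0.0]
20 [9.0, -0.068, 8.627, 0.003, 0.006, 0.0]
```

```bash
python3 -m jog '[[1.2,0,0.8,0,0,0],[2.3,0,1.3,0,0,0],[3.3,0,2,0,0,0],[4.4,0,2.7,0,0,0],[5.3,0,3.5,0,0,0],[6.3,0,4.4,0,0,0],[7.1,0,5.4,0,0,0],[7.8,0,6.4,0,0,0]]'
python3 - <<'E'
from h import *
for th in (30,25,20,15,12,10,8,6,4,2,0,-1): print(th,rel(*lidtip(th)))
c=ctrl.camera("scene");cv2.imwrite("pics/lid30.png",c["img"])
E
```

```text
time_s: 18.45
ee_pos: [0.4128, 0.2292, 0.3841]
eef_rot: [3.139, 0.005, 2.905]
force: [-0.2, 0.1, 0.8]
grip_width: -0.0
grip_force: 0.5
30 [0.023, -0.089, -0.155, 0.002, 0.005, 0.001]
25 [0.659, -0.091, 0.939, 0.002, 0.005, 0.001]
20 [1.197, -0.094, 2.085, 0.002, 0.005, 0.001]
15 [1.634, -0.097, 3.273, 0.002, 0.005, 0.001]
12 [1.845, -0.098, 4.003, 0.002, 0.005, 0.001]
10 [1.965, -0.099, 4.495, 0.002, 0.005, 0.001]
8 [2.067, -0.101, 4.991, 0.002, 0.005, 0.001]
6 [2.152, -0.102, 5.491, 0.002, 0.005, 0.001]
4 [2.22, -0.103, 5.993, 0.002, 0.005, 0.001]
2 [2.27, -0.104, 6.497, 0.002, 0.005, 0.001]
0 [2.302, -0.105, 7.002, 0.002, 0.005, 0.001]
-1 [2.312, -0.106, 7.256, 0.002, 0.005, 0.001]
```

```bash
python3 -m jog '[[0.65,-0.1,0.95,0,0,0],[1.2,-0.1,2.1,0,0,0],[1.65,-0.1,3.3,0,0,0],[1.95,-0.1,4.5,0,0,0],[2.1,-0.1,5,0,0,0],[2.15,-0.1,5.5,0,0,0],[2.2,-0.1,5.8,0,0,0],[2.2,-0.1,6,0,0,0]]'
python3 -m jog '[[0.05,0,0.2,0,0,0],[0.05,0,0.4,0,0,0],[0.05,0,0.4,0,0,0]]'
```

```text
time_s: 19.3
ee_pos: [0.392, 0.2335, 0.3244]
eef_rot: [3.14, 0.004, 2.905]
force: [-4.0, -0.4, 6.7]
grip_width: 0.0007
grip_force: 2.8
time_s: 19.6
ee_pos: [0.3915, 0.2336, 0.3205]
eef_rot: [3.139, 0.005, 2.905]
force: [-1.6, 0.6, 3.6]
grip_width: 0.0008
grip_force: 1.8
```

```bash
python3 -m jog '[[0,0,0.2,0,0,0],[0,0,0.4,0,0,0],[0,0,0.4,0,0,0]]'
python3 -m jog '[[0,0,0.2,0,0,0],[0,0,0.3,0,0,0],[0,0,0.3,0,0,0]]'
```

```text
time_s: 19.9
ee_pos: [0.3915, 0.2336, 0.3162]
eef_rot: [3.139, 0.005, 2.905]
force: [-0.6, 0.0, 0.8]
grip_width: 0.0005
grip_force: 0.5
time_s: 20.2
ee_pos: [0.3915, 0.2335, 0.313]
eef_rot: [3.14, 0.004, 2.905]
force: [0.2, 0.7, -0.6]
grip_width: 0.0004
grip_force: 0.0
```

```bash
python3 -m jog '[[0,0,0.2,0,0,0],[0,0,0.2,0,0,0]]'
python3 -m jog '[[0,0,0.1,0,0,0],[0,0,0.2,0,0,0],[0,0,0.2,0,0,0]]'
```

```text
time_s: 20.4
ee_pos: [0.3915, 0.2336, 0.3111]
eef_rot: [3.14, 0.005, 2.905]
force: [0.9, -1.0, 0.4]
grip_width: 0.0009
grip_force: 0.3
time_s: 20.7
ee_pos: [0.3916, 0.2336, 0.3095]
eef_rot: [3.14, 0.005, 2.905]
force: [-0.8, -1.4, 3.0]
grip_width: 0.0005
grip_force: 1.8
```

```bash
python3 -m jog '[[0,0,0.1,0,0,0],[0,0,0.2,0,0,0],[0,0,0.2,0,0,0]]'
python3 -m jog '[[0,0,0.1,0,0,0],[0,0,0.15,0,0,0],[0,0,0.15,0,0,0]]'
```

```text
time_s: 21.0
ee_pos: [0.3916, 0.2336, 0.309]
eef_rot: [3.139, 0.005, 2.905]
force: [-10.4, -5.4, 25.7]
grip_width: 0.0005
grip_force: 13.1
time_s: 21.3
ee_pos: [0.3916, 0.2337, 0.3086]
eef_rot: [3.138, 0.006, 2.905]
force: [-16.3, -8.5, 42.6]
grip_width: 0.0005
grip_force: 21.6
```

Pressed firmly home. Back off and look.

```bash
python3 -m jog '[[0,0,-0.5,0,0,0],[0,0,-2,0,0,0],[0,0,-6,0,0,0],[0,0,-10,0,0,0],[0,0,-14,0,0,0],[-2,-4,-18,0,0,0],[-2,-8,-18,0,0,0],[-2,-12,-18,0,0,0]]'
python3 -m jog '[[0,-4,0,0,0,0],[0,-8,0,0,0,0],[0,-8,0,0,0,0],[0,-8,0,0,0,0],[0,-8,0,0,0,0]]'
python3 - <<'E'
from h import *
c=ctrl.camera("scene");a=cv2.resize(c["img"][130:310,255:445],None,fx=2.1,fy=2.1,interpolation=cv2.INTER_CUBIC)
c=ctrl.camera("top");b=cv2.resize(c["img"][160:300,180:450],None,fx=1.48,fy=1.48,interpolation=cv2.INTER_CUBIC)
im=np.zeros((max(a.shape[0],b.shape[0]),a.shape[1]+b.shape[1],3),np.uint8);im[:a.shape[0],:a.shape[1]]=a;im[:b.shape[0],a.shape[1]:]=b
cv2.imwrite("pics/end.png",im[:, :800])
E
```

```text
time_s: 22.1
ee_pos: [0.3815, 0.1106, 0.4867]
eef_rot: [3.139, 0.007, 2.905]
force: [1.0, -0.6, -0.5]
grip_width: 0.0008
grip_force: 0.0
time_s: 22.6
ee_pos: [0.3634, 0.0349, 0.4854]
eef_rot: [3.139, 0.004, 2.905]
force: [0.3, -0.8, -0.2]
grip_width: 0.0004
grip_force: 0.0
```

View pics/end.png

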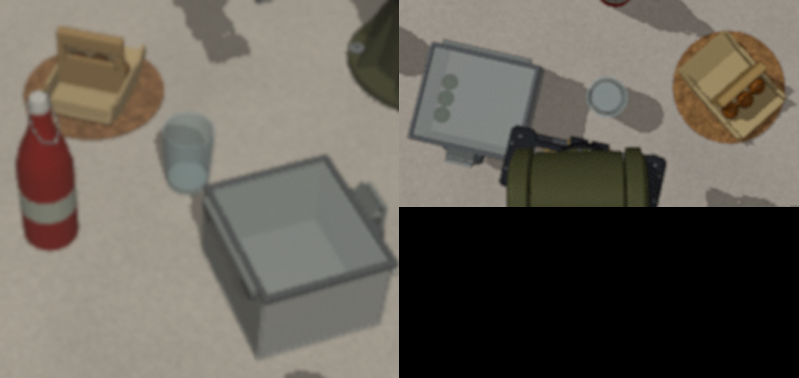

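The last view shows the lid shut under the catch with the three limes visible inside (441-450,82-115), the tote upright on the middle of the mat with its walnuts, and the glass and bottle in place.

```bash
python3 -c "
from station import ctrl
print(ctrl.hand_in())"
```

```text
the job is handed in; nothing more can be done
None
```

The job is handed in: all three limes are in the shut, latched box, the tote with its three walnuts stands upright in the middle of its mat, and in the pictures nothing else looks touched or moved; it took about 23 s of the 72 s, and the result of the judging was not shown.

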